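# Set the walnut dispenser to a large portion and hold its drawer open

## Task

Set the walnut dispenser for a large portion: take the steel marker pin from its wooden stand, push it fully down into the outer of the two holes in the gauge block (the hole farther from the glass jar) and let go of it while the drawer is still shut. Then pull the spring-return drawer out by its knob until its pointer is level with the pin, and keep it there: the program finishes with the gripper still holding the drawer at the mark. Do not knock over or push away the cup, mug, salt shaker and goblets round about.

Things in the scene. Friction and masses are not known exactly. Their poses are not given: they have to be found in the camera images.
- dispenser: Walnut dispenser, fixed: wooden housing 225 mm long, 125 wide, 64 high, on an 8 mm base board reaching 100 mm ahead of it, with a glass jar on top (122 mm across, top 245 mm up, axis 150 mm behind the housing's front face). Origin at table height below the middle of the front face; +x points from the front face back towards the jar, +z up; the drawer comes out along -x.
- drawer: The dispenser's serving drawer with its knob and pointer arm, walnuts inside. It slides out along the dispenser's -x, up to 100 mm, against a spring (about 4 N shut, 8 N at 70 mm) that pulls it shut when let go. Its origin coincides with the dispenser's origin when shut and moves with the drawer.
- knob_center (a point): Middle of the gripping part of the drawer's knob: an upright steel post 24 mm in diameter, on a stem, its axis 55 mm ahead of the drawer's origin (drawer's -x). The post runs from 38 mm below to 18 mm above this point, then a 32 mm wide, 7 mm thick cap; this point is 60 mm above the table. Axes as the drawer.
- pointer_tip (a point): Tip of the flat steel pointer arm on the left side (dispenser's +y) of the drawer, 45 mm above the table, 94 mm to the side of the knob's line and 43 mm behind the knob; it points along +y at the gauge block, passes above it and clears an inserted pin by about 9 mm. It moves with the drawer. Axes as the drawer.
- gauge: Gauge block, fixed: aluminium, 80 x 36 x 28 mm, on the base board left of the drawer (dispenser's +y), long side along the drawer's travel, two holes in its top. Its place along the travel differs each time, so that the pointer has to travel 45 to 70 mm to the outer hole. Origin: centre of its underside, 8 mm above the table; axes as the dispenser.
- gauge_hole0 (a point): Centre of the mouth of the OUTER hole (large portion) of the gauge block, the one farther from the jar, 36 mm above the table. Round vertical hole, 10 mm wide, 24 mm deep. Axes as the dispenser: the pointer is level with a pin in this hole when both have the same x along the dispenser.
- gauge_hole1 (a point): Centre of the mouth of the INNER hole (small portion) of the gauge block, 32 mm nearer the jar than the outer one; same size. Not to be used.
- stand: Wooden pin stand, fixed block 60 x 60 x 28 mm, origin at the centre of its underside on the table; one 11 mm hole in the middle of its top, 24 mm deep, in which the pin stands at first.
- pin: The steel marker pin, loose, about 40 g, 65 mm long, upright in the stand: shank 8 mm in diameter and 21 mm long with a chamfered tip, then a collar 18 mm in diameter and 4 mm thick that stops on the block's top when the pin is fully in, then a round head 13 mm in diameter and 40 mm long for gripping. Origin at the tip of the shank, +z up towards the head.
- pin_tip (a point): Lower tip of the pin's shank (45 mm below pin_head along the pin's axis); 21 mm below the hole's mouth when the pin is fully in.
- pin_head (a point): Centre of the pin's 40 mm long, 13 mm wide round head, half-way up it; about 52 mm above the table while it stands in the stand and 60 mm above it when seated in the gauge block.
- espresso_cup: Bystander: small brown stoneware cup, 67 x 94 x 58 mm, loose, right of the dispenser, nearer the robot than the mug; origin under its centre. Leave alone.
- salt_shaker: Bystander: salt shaker, 44 mm across, 90 mm tall, loose, left of the dispenser, between it and the goblets; origin under its centre. Leave alone.
- mug: Bystander: dark mug, 82 x 117 x 94 mm, loose, right of the dispenser; origin under its centre. Leave alone.
- goblet_1: Bystander: glass goblet, 83 mm across, 122 mm tall, loose, back left; origin under its centre. Leave alone.
- goblet_2: Bystander: second glass goblet, the same, beside the first. Leave alone.

How it is judged (in metres and radians):
On the way, in this order (a step that is already met when the one before it is completed fails the run):
1. the pin is fully down in the outer hole and let go, the drawer still shut (horizontal distance between pin_tip and gauge_hole0 below 0.004 m and z of pin_tip in the frame of gauge_hole0 below -0.017 m and angle between pin_tip's own z axis and vertical below 0.2 rad and contact force between the fingers and pin below 0.05 N and x of pointer_tip in the frame of dispenser above -0.024 m), for 0.2 s.
2. the drawer is held by the fingers with its pointer level with the pin (horizontal distance between pin_tip and gauge_hole0 below 0.004 m and z of pin_tip in the frame of gauge_hole0 below -0.017 m and angle between pin_tip's own z axis and vertical below 0.2 rad and x of pointer_tip in the frame of gauge_hole0 between -0.005 and 0.005 m and contact force between the fingers and drawer above 1 N and linear speed of drawer below 0.02 m/s), for 0.5 s.
At the end, for the whole second after the job is handed in: The fingers hold the drawer (contact force over 1 N) at rest with its pointer within 5 mm of the outer hole's centre along the drawer's travel; the pin stands in the outer hole at least 17 mm deep (fully in is 21 mm) and is not touched (all of step 2 and contact force between the fingers and pin below 0.05 N); the arm keeps its last pose, push and grip.
It fails at once if the espresso cup is pushed more than 30 mm away or tipped over (distance of espresso_cup from where it was at the start of the episode above 0.03 m or angle between espresso_cup's own z axis and vertical above 0.5 rad).
It fails at once if the salt shaker is pushed more than 30 mm away or tipped over (distance of salt_shaker from where it was at the start of the episode above 0.03 m or angle between salt_shaker's own z axis and vertical above 0.5 rad).
It fails at once if the mug is pushed more than 30 mm away or tipped over (distance of mug from where it was at the start of the episode above 0.03 m or angle between mug's own z axis and vertical above 0.5 rad).
It fails at once if the goblet 1 is pushed more than 30 mm away or tipped over (distance of goblet_1 from where it was at the start of the episode above 0.03 m or angle between goblet_1's own z axis and vertical above 0.5 rad).
It fails at once if the goblet 2 is pushed more than 30 mm away or tipped over (distance of goblet_2 from where it was at the start of the episode above 0.03 m or angle between goblet_2's own z axis and vertical above 0.5 rad).
It also fails if it takes over 64 s, if anything falls off the work surface, if the arm or the gripper's body presses on something with over 40 N, if the wrist force passes 120 N, or if a joint passes its speed limit or range.

## Robot

A 7-joint arm with a two-finger parallel gripper is mounted at the origin on a cart in front of the work surface, level with it; the furniture and walls round the work are solid. World frame = base frame: x ahead of the robot, y to its left, z up, the work surface at z = 0. Lengths are in mm, angles in rad, forces in N, time in s.
With the tool pointing down it reaches from about 400 to 875 mm from the base axis. Payload 4.4 kg.
Tool frame: the origin (TCP) lies on the centre line of the jaws, within the pads' length; the fingertips stand 11 mm ahead of it and the grasp point (between the pads) lies 8 mm behind it (ctrl.tips_ahead is the distance from the TCP to the fingertips, in mm); z points along the fingers, y is the line along which they close (so a half turn about z gives the same grasp; the last joint's range is limited). The gripper opens to 85 mm and grips with 20 to 120 N. Pads are 22 mm wide; open, the fingers measure 114 mm over their backs; the gripper's body (76 mm by 85 mm) begins 54 mm behind the grasp point. The pads swing forward as they close: fully open they stand 13 mm farther back than shut.
Start: joints at [-1.249, 0.628, 0.038, 1.517, -0.027, 0.996, -0.02], TCP at [245.777, 601.757, 242.313] pointing down, gripper open.
Joint ranges: [-3.06, 3.06], [-0.37, 2.12], [-1.25, 1.32], [0.18, 2.47], [-1.1, 4.24], [0.23, 1.98], [-2.94, 2.94]. Speed limits (rad/s): [2.57, 2.57, 3.14, 3.14, 3.14, 3.14, 3.14].

## Interface

Orientations are given as [roll, pitch, yaw] about the fixed x, y, z axes, in that order (R = Rz(yaw) Ry(pitch) Rx(roll)).
In Python, from cell import ctrl, eyes, job gives the robot as it stands. The module is installed in compiled form; this text tells all that it offers.
- The arm moves only by the tool carry_out, never from a script. Its argument "moves" is a list of rows, each an object of numbers: "tx", "ty", "tz": the shift along the tool's x, y, z as a fraction of full scale; "twist": the turn about the tool's z as a fraction of full scale; "fingers": the opening, from 0 (shut) to 1 (fully open). In form: [{"tx": .., "ty": .., "tz": .., "twist": .., "fingers": ..}, ...]. A call has 1 to 12 rows; each row shifts and turns the commanded pose from where the row before left it, along the tool's axes as they then stand; what a row does not reach is not made up. Full scale, the value 1, is 0.3 m for a shift and pi rad for a turn. A row lasts 1/8 s, in which the tool goes at most 62.5 mm and 10.7 degrees, less where a joint would pass 70% of its speed; a pose out of reach is approached as far as the arm can. A call with a number of a shift or a turn outside -1 to 1 is refused whole. A call with a gripper value outside its range is refused whole. The fingers move at their own pace and stop on an object; the grip force is fixed at half the most. Time passes only in rows, so rows that do not move let the fingers close. It gives the time, the measured TCP pose, the force, the opening and the grip force at its end, in the units of the state.
- ctrl.read_state(): the state, without advancing time (a new reading comes with each control period).
- eyes.get_image(name): name is "scene" or "top" or "wrist"; returns a dict with "color" (480x640x3 uint8, blue, green, red), "fovy" (degrees; the focal length in pixels is half the picture's height over the tangent of half this angle, whatever the lens; pixels are square), "cx", "cy" (the principal point, pixels), "world_from_camera" (4x4, takes a point from camera to world coordinates). Camera axes: x right, y up, looking along -z (the intrinsics and any distortion apply to the point x, -y, -z); pixel columns grow to the right and rows downward; lengths in mm; the calibration is good to about 2 mm. A picture is of the moment at which its call begins. There is no depth.
- job.finish_job(): hands the job in; it is judged then, once.
The state is a dict: "clock": time; "qpos": joint angles; "qd": joint speeds; "tau": joint torques, N m; "eef_pos": TCP position; "tool_rot": TCP orientation; "force": force on the tool from outside, world axes, zero at the start; "torque": the same for the moment, N m; "width": finger opening in mm; "gripper_force": force on a finger pad.
Only numpy, scipy, OpenCV 4.12 (cv2) and the standard library are available. Lean on these libraries where they do the work, as an engineer would, in place of code of your own. Each camera call takes 0.05 s, during which the arm holds its last target. There are 200 camera calls.

## Working session

There is one attempt and no reset: what is moved stays moved. The work goes in short steps, Python scripts to look and compute and a tool call to move; the robot and the scene stay as the last step left them, time stands still between calls to the robot, and variables do not carry over. Pictures are saved under pics/ and viewed, at most 10 in all, crops included, and the job is handed in when it is done.

Besides the shell and the picture viewer there is one more tool, called after ">>>" by a JSON object that holds its "api" and its "payload". carry_out: Moves the arm, as the interface text tells. Its arguments: {"type":"object","properties":{"moves":{"type":"array","items":{"type":"object","properties":{"tx":{"type":"number","minimum":-1,"maximum":1},"ty":{"type":"number","minimum":-1,"maximum":1},"tz":{"type":"number","minimum":-1,"maximum":1},"twist":{"type":"number","minimum":-1,"maximum":1},"fingers":{"type":"number"}}}}},"required":["moves"]}

```bash
mkdir -p pics; cat > h.py <<'E'
import numpy as np, cv2
from cell import ctrl, eyes, job
def grab(n,f=None):
    im=eyes.get_image(n)
    if f: cv2.imwrite('pics/'+f,im['color'])
    return im
def ray(im,u,v):
    f=240/np.tan(np.radians(im['fovy'])/2); T=np.array(im['world_from_camera'])
    d=T[:3,:3]@np.array([(u-im['cx'])/f,-(v-im['cy'])/f,-1]); return T[:3,3],d
def onz(im,u,v,z):
    o,d=ray(im,u,v); return (o+d*(z-o[2])/d[2]).round(1)
def proj(im,p):
    f=240/np.tan(np.radians(im['fovy'])/2); T=np.array(im['world_from_camera'])
    c=T[:3,:3].T@(np.array(p)-T[:3,3]); return (im['cx']+f*c[0]/-c[2], im['cy']-f*c[1]/-c[2])
E
python3 - <<'E'
from h import *
for n in('scene','top'):
    im=grab(n,n+'0.png'); print(n,im['fovy'],im['cx'],im['cy'],np.array(im['world_from_camera']).round(3).tolist(),[k for k in im])
s=ctrl.read_state(); print(s,ctrl.tips_ahead)
E
```

```text
scene 49.706783967943196 323.4323066989896 246.5452681451919 [[0.643, 0.604, -0.471, -81.836], [-0.765, 0.521, -0.377, -504.316], [0.018, 0.603, 0.797, 1107.312], [0.0, 0.0, 0.0, 1.0]] ['color', 'fovy', 'cx', 'cy', 'world_from_camera']
top 42.62247494477217 317.3774443902568 237.50887362079575 [[-0.009, 0.993, -0.121, 357.341], [-1.0, -0.011, -0.015, -8.541], [-0.016, 0.121, 0.993, 1496.287], [0.0, 0.0, 0.0, 1.0]] ['color', 'fovy', 'cx', 'cy', 'world_from_camera']
{'clock': 0.1, 'qpos': array([-1.24883314,  0.62922895,  0.03843368,  1.5182479 , -0.02699668,
        0.99629224, -0.0200272 ]), 'qd': array([ 9.53062558e-04, -2.08908473e-03, -5.10895469e-05, -2.39800309e-03,
       -9.43015481e-04,  1.90265740e-03,  1.92762156e-03]), 'tau': array([ 3.88060071e-03, -5.64542127e+01,  1.23099916e+00, -1.93973351e+01,
        1.13340025e-02,  5.49679491e-03, -1.58518583e-05]), 'eef_pos': array([245.54408062, 601.26939212, 241.50324675]), 'tool_rot': array([-3.13993376e+00,  1.11299820e-05,  2.75381349e+00]), 'force': array([ 0.98390727, -0.3806543 ,  0.29519113]), 'torque': array([ 0.02987639, -0.0292331 ,  0.00621311]), 'gripper_force': 0.0, 'width': 85.54378021476748} 11.0
```

View pics/scene0.png

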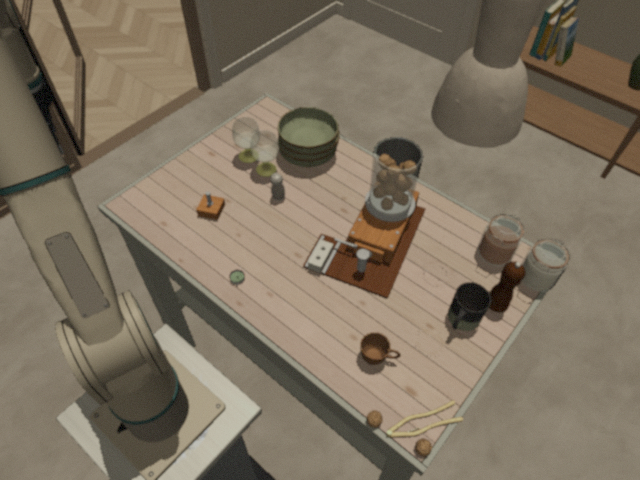

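View pics/top0.png

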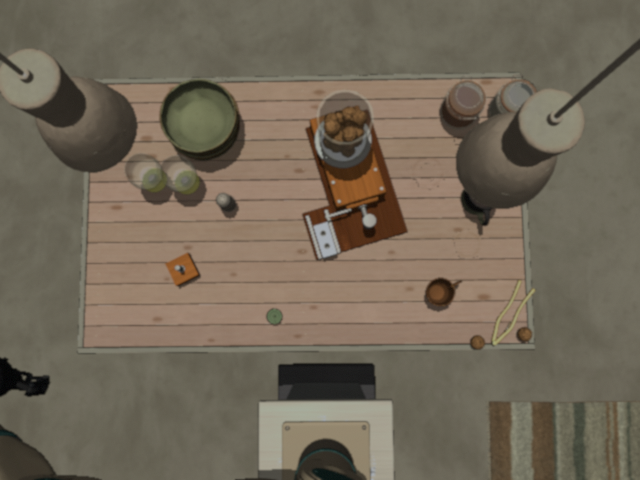

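The scene view shows the stand at about (210,206) with the pin. The gauge block's holes are near (318,258), and the knob is at (362,260). The top view has the pin at (181,268), the holes at about (322,233) and (326,247), and the knob cap at (369,219). Next I measure those blobs and enlarge the top view.

```bash
python3 - <<'E'
from h import *
t=grab('top');c=t['color']
a=cv2.resize(c[190:290,290:415],None,fx=6,fy=6,interpolation=cv2.INTER_CUBIC)[:,:]
b=cv2.resize(c[245:295,155:210],None,fx=6,fy=6,interpolation=cv2.INTER_CUBIC)
s=grab('scene')['color']
o=np.zeros((600,800,3),np.uint8); a=cv2.resize(c[190:270,295:410],None,fx=4.3,fy=4.3,interpolation=cv2.INTER_CUBIC)
o[:a.shape[0],:a.shape[1]]=a; b=cv2.resize(b,(300,273)); o[:273,500:800]=b
d=cv2.resize(s[225:290,300:385],None,fx=3.8,fy=3.8,interpolation=cv2.INTER_CUBIC); o[350:350+d.shape[0],:d.shape[1]]=d[:250]
e=cv2.resize(s[185:225,185:235],None,fx=5,fy=5,interpolation=cv2.INTER_CUBIC); o[350:550,500:750]=e
cv2.imwrite('pics/crop.png',o)
print('pin',onz(t,181,268,72),'cap',onz(t,369,219,85),'h1',onz(t,321,233,36),'h0',onz(t,326,247,36))
hsv=cv2.cvtColor(c,cv2.COLOR_BGR2HSV)
# stand: orange top
m=np.zeros(c.shape[:2],np.uint8); m[240:300,150:215]=255
q=cv2.inRange(hsv,(5,170,60),(20,255,255))&m
k=max(cv2.findContours(q,0,2)[0],key=cv2.contourArea); r=cv2.minAreaRect(k); print('stand',r,onz(t,*r[0],14),onz(t,*r[0],28))
m[:]=0; m[195:270,295:345]=255
q=cv2.inRange(hsv,(0,0,130),(180,60,255))&m
k=max(cv2.findContours(q,0,2)[0],key=cv2.contourArea); r=cv2.minAreaRect(k); print('gauge',r,[onz(t,*p,36) for p in cv2.boxPoints(r)])
E
```

```text
pin [463.2 331.   72. ] cap [ 571.5 -107.2   85. ] h1 [546.4   4.8  36. ] h0 [512.6  -6.8  36. ]
stand ((182.1999969482422, 269.4000244140625), (24.149532318115234, 24.149534225463867), 63.43495178222656) [464.1 341.9  14. ] [463.1 338.6  28. ]
gauge ((322.84259033203125, 233.98269653320312), (44.214969635009766, 22.58582305908203), 73.0724868774414) [array([587.7,  41.4,  36. ]), array([603.1, -10.7,  36. ]), array([500.6, -40.3,  36. ]), array([485.4,  11.4,  36. ])]
```

View pics/crop.png

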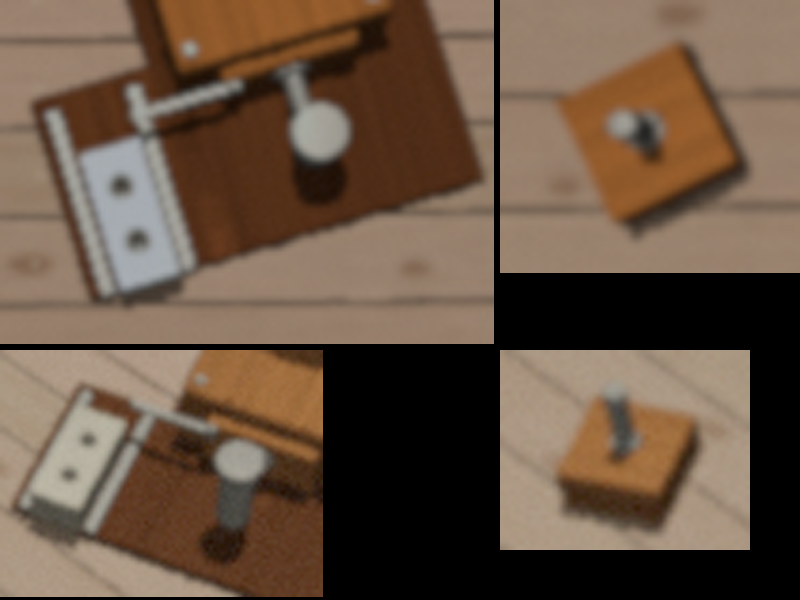

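```bash
python3 - <<'E'
from h import *
t=grab('top'); s=grab('scene')
P=lambda x,y:(155+(x-500)/5.4545,245+y/5.46); G=lambda x,y:(295+x/4.3,190+y/4.3); S=lambda x,y:(300+x/3.8,225+(y-350)/3.8);E=lambda x,y:(185+(x-500)/5,185+(y-350)/5)
print('pin top', onz(t,*P(622,123),72),'collar',onz(t,*P(646,130),32),'scene top',onz(s,*E(613,391),72),'collar',onz(s,*E(626,441),32))
h1=onz(t,*G(121,185),36);h0=onz(t,*G(137,239),36);print('t',h1,h0,np.linalg.norm(h1-h0),np.arctan2(*(h1-h0)[1::-1]))
h1=onz(s,*S(88,440),36);h0=onz(s,*S(69,474),36);print('s',h1,h0,np.linalg.norm(h1-h0),np.arctan2(*(h1-h0)[1::-1]))
print('cap',onz(t,*G(319,131),85),onz(s,*S(242,461),85))
# base board front edge, corner points in top crop, z=8
a=onz(t,*G(96,299),8);b=onz(t,*G(482,180),8);print('front edge',a,b,np.arctan2(*(b-a)[1::-1])+np.pi/2)
w=grab('wrist'); T=np.array(w['world_from_camera']);print(T.round(3).tolist(),w['fovy'],w['cx'],w['cy'])
E
```

```text
pin top [464.4 339.5  72. ] collar [464.2 338.7  32. ] scene top [463.4 338.8  72. ] collar [463.7 338.   32. ]
t [ 5.463e+02 -3.000e-01  3.600e+01] [515.9  -8.9  36. ] 31.59303720758735 0.2756909692705595
s [545.3  -1.3  36. ] [515.1 -10.1  36. ] 31.456001017293914 0.2835397857143203
cap [ 568.1 -107.5   85. ] [ 568.6 -110.4   85. ]
front edge [485.2  14.6   8. ] [ 550.5 -204.6    8. ] 0.2895304180341669
[[0.378, -0.876, -0.299, 169.286], [0.926, 0.358, 0.122, 631.522], [-0.0, -0.323, 0.946, 373.807], [0.0, 0.0, 0.0, 1.0]] 61.26201600297711 320.0686750567384 239.31664686622344
```

The two views agree to within 3 mm: pin at about (464,339), outer hole at (515.5,-9.5), knob at (568,-109) and dispenser yaw about 0.285. The hole spacing comes out at 31.5 mm (32 given) and the pointer travel at about 66 mm. Now I move above the pin.

>>> {"api": "carry_out", "payload": {"moves": [{"tx":-0.1256,"ty":-0.0668,"tz":0.0333,"fingers":1},{"tx":-0.1256,"ty":-0.0668,"tz":0.0333,"fingers":1},{"tx":-0.1256,"ty":-0.0668,"tz":0.0333,"fingers":1},{"tx":-0.1256,"ty":-0.0668,"tz":0.0333,"fingers":1},{"tx":-0.1256,"ty":-0.0668,"tz":0.0333,"fingers":1},{"tx":-0.1256,"ty":-0.0668,"tz":0.0333,"fingers":1},{"tx":-0.1256,"ty":-0.0668,"tz":0.0333,"fingers":1},{"tx":-0.1256,"ty":-0.0668,"tz":0.0333,"fingers":1},{"twist":-0.0535,"fingers":0.5},{"twist":-0.0535,"fingers":0.5},{"twist":-0.0535,"fingers":0.5},{"twist":-0.0535,"fingers":0.5}]}}

```text
validation failed for argument at $.mo...
```

>>> {"api": "carry_out", "payload": {"moves": [{"fingers":0.5},{"fingers":0.5},{"fingers":0.5}]}}

```text
validation failed for argument at $.mo...
```

```bash
python3 - <<'E'
from h import *
w=grab('wrist','w1.png'); s=ctrl.read_state(); print(s['eef_pos'],s['tool_rot'],s['width'],s['qpos'].round(2)); print([proj(w,(464,339,z)) for z in (32,72)])
E
```

```text
[245.76822264 601.69795909 242.18295703] [-3.14139641e+00 -3.45296807e-05  2.75371903e+00] 85.24994430240913 [-1.25  0.63  0.04  1.52 -0.03  1.   -0.02]
[(np.float64(175.556076306396), np.float64(467.79824063123965)), (np.float64(162.2076121156012), np.float64(501.70734404739915))]
```

View pics/w1.png

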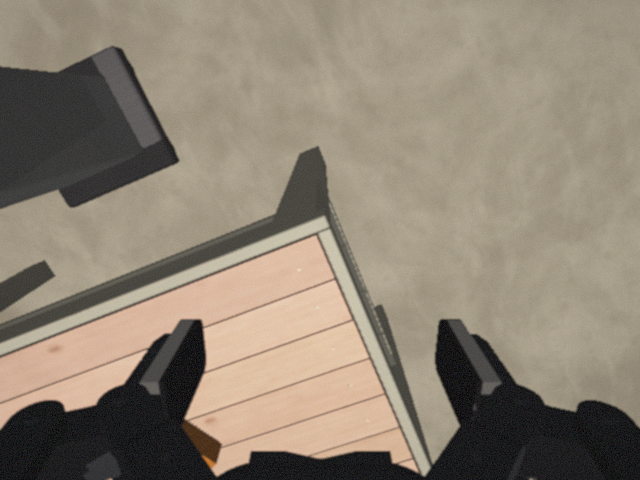

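The move was refused and the arm hasn't moved: the wrist view shows only the table corner and the fingers. I'll give every field in each row.

>>> {"api": "carry_out", "payload": {"moves": [{"tx":-0.1256,"ty":-0.0668,"tz":0.0333,"twist":0,"fingers":1},{"tx":-0.1256,"ty":-0.0668,"tz":0.0333,"twist":0,"fingers":1}]}}

```text
clock: 0.65
eef_pos: [300.7, 535.7, 222.1]
tool_rot: [3.141, 0.0, 2.755]
force: [0.6, -0.6, 0.5]
width: 85.3
gripper_force: 0.0
```

>>> {"api": "carry_out", "payload": {"moves": [{"tx":-0.1256,"ty":-0.0668,"tz":0.0333,"twist":0,"fingers":0.6},{"tx":-0.1256,"ty":-0.0668,"tz":0.0333,"twist":0,"fingers":0.6},{"tx":-0.1256,"ty":-0.0668,"tz":0.0333,"twist":0,"fingers":0.6},{"tx":-0.1256,"ty":-0.0668,"tz":0.0333,"twist":0,"fingers":0.6},{"tx":-0.1256,"ty":-0.0668,"tz":0.0333,"twist":0,"fingers":0.6},{"tx":-0.1256,"ty":-0.0668,"tz":0.0333,"twist":0,"fingers":0.6},{"tx":0,"ty":0,"tz":0,"twist":-0.0535,"fingers":0.6},{"tx":0,"ty":0,"tz":0,"twist":-0.0535,"fingers":0.6},{"tx":0,"ty":0,"tz":0,"twist":-0.0535,"fingers":0.6},{"tx":0,"ty":0,"tz":0,"twist":-0.0535,"fingers":0.6},{"tx":0,"ty":0,"tz":0,"twist":0,"fingers":0.6},{"tx":0,"ty":0,"tz":0,"twist":0,"fingers":0.6}]}}

```text
clock: 2.15
eef_pos: [464.3, 339.3, 162.4]
tool_rot: [-3.142, 0.0, -2.86]
force: [-0.2, -1.0, 0.2]
width: 51.4
gripper_force: 0.0
```

```bash
python3 - <<'E'
from h import *
w=grab('wrist','w2.png'); s=ctrl.read_state(); print(s['eef_pos'],s['tool_rot'],s['width'],s['qpos'].round(2)); print([proj(w,(464,339,z)) for z in (28,32,72)])
E
```

```text
[464.25275555 339.32848004 162.40658734] [-3.14151214e+00  8.53512871e-05 -2.85942771e+00] 51.415491081804575 [-0.57  0.63 -0.18  1.81  0.16  0.72  1.02]
[(np.float64(322.19728664738614), np.float64(227.8462038107956)), (np.float64(322.2317348504873), np.float64(229.59846991298346)), (np.float64(322.63670776767754), np.float64(250.1981021495991))]
```

View pics/w2.png

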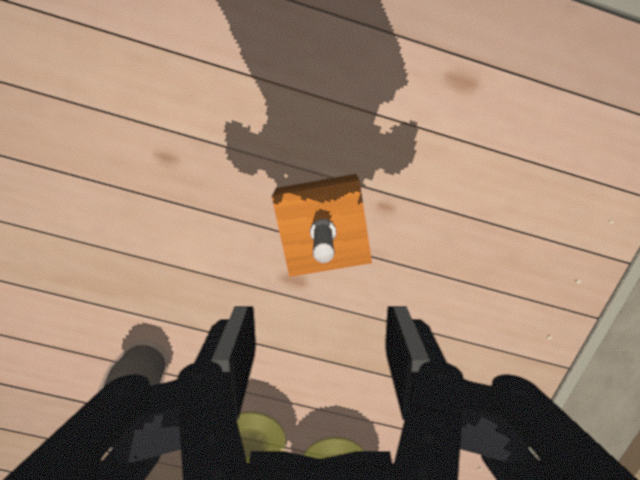

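The pin head top is at (324,254), predicted (322.6,250), so the pin is about 1–2 mm towards tool -x. I descend and grip.

>>> {"api": "carry_out", "payload": {"moves": [{"tx":-0.004,"ty":0,"tz":0.06,"twist":0,"fingers":0.6},{"tx":0,"ty":0,"tz":0.06,"twist":0,"fingers":0.6},{"tx":0,"ty":0,"tz":0.06,"twist":0,"fingers":0.6},{"tx":0,"ty":0,"tz":0.06,"twist":0,"fingers":0.6},{"tx":0,"ty":0,"tz":0.06,"twist":0,"fingers":0.6},{"tx":0,"ty":0,"tz":0.06,"twist":0,"fingers":0.6},{"tx":0,"ty":0,"tz":0.02,"twist":0,"fingers":0.6},{"tx":0,"ty":0,"tz":0,"twist":0,"fingers":0},{"tx":0,"ty":0,"tz":0,"twist":0,"fingers":0},{"tx":0,"ty":0,"tz":0,"twist":0,"fingers":0},{"tx":0,"ty":0,"tz":0,"twist":0,"fingers":0},{"tx":0,"ty":0,"tz":0,"twist":0,"fingers":0}]}}

```text
clock: 3.7
eef_pos: [465.8, 340.1, 49.1]
tool_rot: [3.141, 0.001, -2.857]
force: [0.0, -1.3, 4.9]
width: 11.5
gripper_force: 58.5
```

>>> {"api": "carry_out", "payload": {"moves": [{"tx":0,"ty":0,"tz":-0.037,"twist":0,"fingers":0},{"tx":0,"ty":0,"tz":-0.083,"twist":0,"fingers":0},{"tx":0,"ty":0,"tz":-0.083,"twist":0,"fingers":0},{"tx":0,"ty":0,"tz":-0.083,"twist":0,"fingers":0},{"tx":0,"ty":0,"tz":-0.083,"twist":0,"fingers":0}]}}

```text
clock: 4.32
eef_pos: [465.1, 339.2, 160.2]
tool_rot: [-3.141, -0.001, -2.857]
force: [-0.2, 0.4, 0.5]
width: 11.4
gripper_force: 58.7
```

>>> {"api": "carry_out", "payload": {"moves": [{"tx":0.0207,"ty":-0.1456,"tz":0,"twist":0,"fingers":0},{"tx":0.0207,"ty":-0.1456,"tz":0,"twist":0,"fingers":0},{"tx":0.0207,"ty":-0.1456,"tz":0,"twist":0,"fingers":0},{"tx":0.0207,"ty":-0.1456,"tz":0,"twist":0,"fingers":0},{"tx":0.0207,"ty":-0.1456,"tz":0,"twist":0,"fingers":0},{"tx":0.0207,"ty":-0.1456,"tz":0,"twist":0,"fingers":0},{"tx":0.0207,"ty":-0.1456,"tz":0,"twist":0,"fingers":0},{"tx":0.0207,"ty":-0.1456,"tz":0,"twist":0,"fingers":0},{"tx":0,"ty":0,"tz":0.05,"twist":0,"fingers":0},{"tx":0,"ty":0,"tz":0.05,"twist":0,"fingers":0},{"tx":0,"ty":0,"tz":0,"twist":0,"fingers":0}]}}

```text
clock: 5.7
eef_pos: [514.4, -8.1, 127.8]
tool_rot: [3.14, -0.003, -2.855]
force: [0.5, -0.1, -1.5]
width: 11.3
gripper_force: 58.8
```

```bash
python3 - <<'E'
from h import *
w=grab('wrist','w3.png'); s=ctrl.read_state(); p=s['eef_pos'];print(p,s['tool_rot'],s['width'],s['qpos'].round(2)); 
print('h0,h1',[proj(w,q) for q in ((515.5,-9.5,36),(546,-.8,36))]);print('tip at',proj(w,p-[0,0,42]),'collar bottom',proj(w,p-[0,0,21]))
cv2.imwrite('pics/w3c.png',cv2.resize(w['color'][100:400,180:520],None,fx=2,fy=2,interpolation=cv2.INTER_CUBIC))
E
```

```text
[515.00247574  -8.05963626 128.44040751] [ 3.14043096e+00 -1.71017580e-03 -2.85447874e+00] 10.971064623881805 [ 0.1   0.61 -0.21  1.99  0.22  0.56  1.6 ]
h0,h1 [(np.float64(319.88932463472804), np.float64(251.54787556490103)), (np.float64(319.40800293436865), np.float64(299.9467626341644))]
tip at (np.float64(323.33557796077616), np.float64(288.81560083562016)) collar bottom (np.float64(323.83651800378544), np.float64(310.5312776162258))
```

View pics/w3c.png

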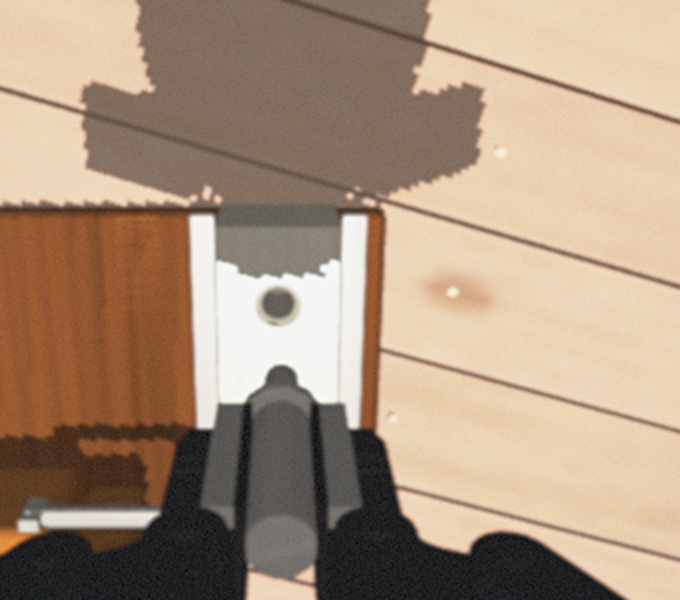

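The outer hole is at crop (278,305), full frame (319.2,252.5). The pin tip is at about full (320.5,289). I compute the relative offset from these.

```bash
cat >> h.py <<'E'
def rel(w,hole,tip,ztip):
    s=ctrl.read_state(); y=s['tool_rot'][2]
    a=onz(w,*hole,36);b=onz(w,*tip,ztip);d=(a-b)[:2]
    print('eef',s['eef_pos'].round(1),s['tool_rot'].round(4),'hole',a,'tip',b,'move tool x,y mm',d@[np.cos(y),np.sin(y)],d@[np.sin(y),-np.cos(y)])
E
python3 - <<'E'
from h import *
w=grab('wrist'); rel(w,(319.2,252.5),(320.5,289.3),ctrl.read_state()['eef_pos'][2]-42)
E
```

```text
eef [515.5  -8.2 128.9] [ 3.1409e+00 -6.0000e-04 -2.8547e+00] hole [517.2  -9.6  36. ] tip [516.4  -9.2  86.9] move tool x,y mm -0.6540940307905737 -0.610049997036513
```

>>> {"api": "carry_out", "payload": {"moves": [{"tx":-0.002,"ty":-0.002,"tz":0.0365,"twist":0,"fingers":0},{"tx":0,"ty":0,"tz":0.0365,"twist":0,"fingers":0},{"tx":0,"ty":0,"tz":0.0365,"twist":0,"fingers":0},{"tx":0,"ty":0,"tz":0.0365,"twist":0,"fingers":0},{"tx":0,"ty":0,"tz":0,"twist":0,"fingers":0},{"tx":0,"ty":0,"tz":0,"twist":0,"fingers":0},{"tx":0,"ty":0,"tz":0,"twist":0,"fingers":0}]}}

```text
clock: 6.68
eef_pos: [516.8, -10.0, 85.6]
tool_rot: [-3.141, 0.001, -2.857]
force: [0.5, -0.7, -0.3]
width: 11.4
gripper_force: 58.8
```

```bash
python3 - <<'E'
from h import *
w=grab('wrist'); s=ctrl.read_state(); p=s['eef_pos'];print(p,s['tool_rot'],s['force'])
print('h0,h1',[proj(w,q) for q in ((516.5,-9.5,36),(547,-.8,36))]);print('tip at',proj(w,p-[0,0,42]),'collar bottom',proj(w,p-[0,0,21]))
cv2.imwrite('pics/w4c.png',cv2.resize(w['color'][200:400,230:410],None,fx=3,fy=3,interpolation=cv2.INTER_CUBIC))
E
```

```text
[516.78952594 -10.09585578  85.66074173] [-3.14138871e+00  7.87744823e-04 -2.85721922e+00] [-0.40050608 -0.16021108 -0.0927452 ]
h0,h1 [(np.float64(324.872181848691), np.float64(279.68021570572506)), (np.float64(324.2124016468964), np.float64(335.9131428669489))]
tip at (np.float64(323.6809035493858), np.float64(286.69000752984726)) collar bottom (np.float64(324.1342103871567), np.float64(308.2882523577573))
```

View pics/w4c.png

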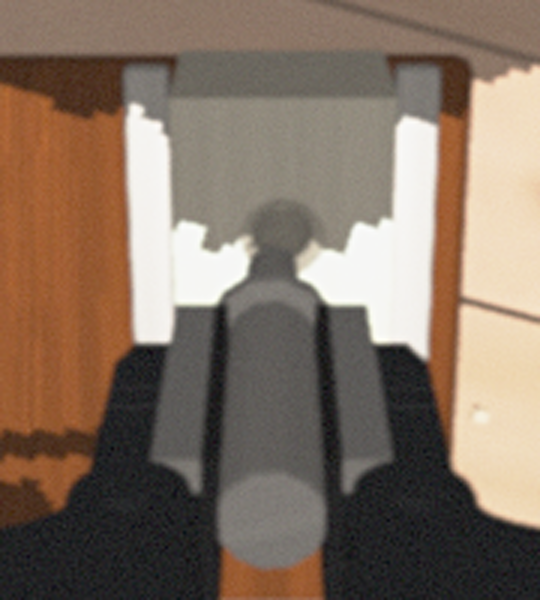

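The hole mouth is at crop (284,228), full (324.7,276). The pin tip is at crop (273.5,261), full (321.2,287).

```bash
python3 - <<'E'
from h import *
w=grab('wrist'); rel(w,(324.7,276),(321.2,287),ctrl.read_state()['eef_pos'][2]-42)
E
```

```text
eef [516.8 -10.1  85.6] [-3.1414e+00  7.0000e-04 -2.8571e+00] hole [514.6 -10.2  36. ] tip [517.3 -11.2  43.6] move tool x,y mm 2.310857583525009 1.7175381301923363
```

>>> {"api": "carry_out", "payload": {"moves": [{"tx":0.005,"ty":0.005,"tz":0,"twist":0,"fingers":0},{"tx":0,"ty":0,"tz":0,"twist":0,"fingers":0},{"tx":0,"ty":0,"tz":0.01,"twist":0,"fingers":0},{"tx":0,"ty":0,"tz":0.01,"twist":0,"fingers":0},{"tx":0,"ty":0,"tz":0.01,"twist":0,"fingers":0},{"tx":0,"ty":0,"tz":0.007,"twist":0,"fingers":0},{"tx":0,"ty":0,"tz":0,"twist":0,"fingers":0},{"tx":0,"ty":0,"tz":0,"twist":0,"fingers":0}]}}

```text
clock: 7.78
eef_pos: [514.8, -8.9, 74.2]
tool_rot: [3.142, 0.0, -2.857]
force: [1.6, 0.5, -1.0]
width: 10.9
gripper_force: 58.8
```

>>> {"api": "carry_out", "payload": {"moves": [{"tx":0,"ty":0,"tz":0.01,"twist":0,"fingers":0},{"tx":0,"ty":0,"tz":0.01,"twist":0,"fingers":0},{"tx":0,"ty":0,"tz":0.01,"twist":0,"fingers":0},{"tx":0,"ty":0,"tz":0.01,"twist":0,"fingers":0},{"tx":0,"ty":0,"tz":0,"twist":0,"fingers":0},{"tx":0,"ty":0,"tz":0,"twist":0,"fingers":0}]}}

```text
clock: 8.52
eef_pos: [514.9, -8.9, 62.1]
tool_rot: [3.142, 0.001, -2.857]
force: [2.2, 0.2, -2.1]
width: 11.0
gripper_force: 58.8
```

>>> {"api": "carry_out", "payload": {"moves": [{"tx":0,"ty":0,"tz":0.008,"twist":0,"fingers":0},{"tx":0,"ty":0,"tz":0.007,"twist":0,"fingers":0},{"tx":0,"ty":0,"tz":0.005,"twist":0,"fingers":0},{"tx":0,"ty":0,"tz":0,"twist":0,"fingers":0},{"tx":0,"ty":0,"tz":0,"twist":0,"fingers":0}]}}

```text
clock: 9.15
eef_pos: [515.0, -8.9, 57.0]
tool_rot: [-3.141, 0.001, -2.857]
force: [0.8, 1.3, 9.5]
width: 11.7
gripper_force: 60.3
```

The TCP reached 57 mm and a 9.5 N upward force appeared, so the collar is seated. I release and rise.

>>> {"api": "carry_out", "payload": {"moves": [{"tx":0,"ty":0,"tz":-0.003,"twist":0,"fingers":0.5},{"tx":0,"ty":0,"tz":0,"twist":0,"fingers":0.5},{"tx":0,"ty":0,"tz":0,"twist":0,"fingers":0.5},{"tx":0,"ty":0,"tz":0,"twist":0,"fingers":0.5},{"tx":0,"ty":0,"tz":0,"twist":0,"fingers":0.5},{"tx":0,"ty":0,"tz":-0.07,"twist":0,"fingers":0.5},{"tx":0,"ty":0,"tz":-0.1,"twist":0,"fingers":0.5},{"tx":0,"ty":0,"tz":-0.1,"twist":0,"fingers":0.5},{"tx":0,"ty":0,"tz":0,"twist":0,"fingers":0.6},{"tx":0,"ty":0,"tz":0,"twist":0,"fingers":0.6}]}}

```text
clock: 10.4
eef_pos: [514.2, -9.2, 137.6]
tool_rot: [3.141, -0.001, -2.857]
force: [0.8, -0.3, 0.1]
width: 51.5
gripper_force: 0.0
```

```bash
python3 - <<'E'
from h import *
w=grab('wrist','w5.png'); s=ctrl.read_state(); p=s['eef_pos'];print(p,s['tool_rot'],s['width'],s['force'])
print('head top, collar',proj(w,(515,-9,80)),proj(w,(515,-9,40)),'cap',proj(w,(568.3,-109,85)))
E
```

```text
[513.8750906   -9.17696444 137.23875285] [ 3.14121076e+00 -1.72764197e-03 -2.85715307e+00] 51.342429774230006 [ 0.27058428 -0.32785078 -0.75329073]
head top, collar (np.float64(323.29005163583656), np.float64(275.07696020576924)) (np.float64(322.72575981660356), np.float64(248.09957149129124)) cap (np.float64(108.17081572629354), np.float64(320.1534204924069))
```

View pics/w5.png

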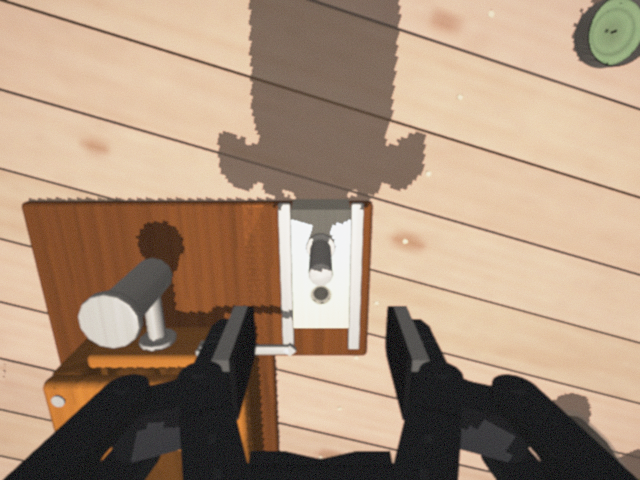

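The pin is seated upright at about (320,250) to (320,272), leaving the inner hole free at (320,295). The knob cap is at (109,320), as predicted, and the pointer tip is at (296,350). Next I go to the knob.

>>> {"api": "carry_out", "payload": {"moves": [{"tx":-0.0264,"ty":-0.1233,"tz":0,"twist":0,"fingers":0.8},{"tx":-0.0264,"ty":-0.1233,"tz":0,"twist":0,"fingers":0.8},{"tx":-0.0264,"ty":-0.1233,"tz":0,"twist":0,"fingers":0.8},{"tx":0,"ty":0,"tz":0,"twist":0,"fingers":0.8},{"tx":0,"ty":0,"tz":0,"twist":0,"fingers":0.8},{"tx":0,"ty":0,"tz":0,"twist":0,"fingers":0.8}]}}

```text
clock: 11.2
eef_pos: [567.9, -107.3, 137.6]
tool_rot: [3.14, -0.001, -2.855]
force: [0.2, -1.0, -0.5]
width: 67.9
gripper_force: 0.0
```

```bash
python3 - <<'E'
from h import *
w=grab('wrist'); s=ctrl.read_state(); p=s['eef_pos'];print(p,s['tool_rot'],s['width'])
g=cv2.cvtColor(w['color'],cv2.COLOR_BGR2HSV); m=cv2.inRange(g,(0,0,100),(180,60,255)); m[:230]=0;m[:,:240]=0;m[:,400:]=0
for k in sorted(cv2.findContours(m,0,2)[0],key=cv2.contourArea)[-3:]: print(cv2.contourArea(k),cv2.minEnclosingCircle(k),cv2.boundingRect(k))
print('cap pred',proj(w,(568.3,-109,85)),proj(w,p-[0,0,p[2]-85]))
E
```

```text
[ 568.06227362 -107.44067928  137.80062176] [ 3.14063087e+00 -7.48878721e-04 -2.85511638e+00] 68.36322610429781
94.0 ((318.0, 239.0), 12.041694641113281) (308, 230, 20, 18)
297.0 ((384.1499938964844, 317.0), 15.669262886047363) (369, 312, 31, 12)
3204.5 ((319.8441162109375, 282.4353332519531), 35.678306579589844) (288, 247, 63, 72)
cap pred (np.float64(319.87579934586984), np.float64(277.49311948948815)) (np.float64(323.02008057738334), np.float64(277.88315952354884))
```

>>> {"api": "carry_out", "payload": {"moves": [{"tx":0,"ty":0,"tz":0.045,"twist":0,"fingers":0.8},{"tx":0,"ty":0,"tz":0.045,"twist":0,"fingers":0.8},{"tx":0,"ty":0,"tz":0.045,"twist":0,"fingers":0.8},{"tx":0,"ty":0,"tz":0.045,"twist":0,"fingers":0.8},{"tx":0,"ty":0,"tz":0.045,"twist":0,"fingers":0.8},{"tx":0,"ty":0,"tz":0.045,"twist":0,"fingers":0.8},{"tx":0,"ty":0,"tz":0.045,"twist":0,"fingers":0.8},{"tx":0,"ty":0,"tz":0,"twist":0,"fingers":0},{"tx":0,"ty":0,"tz":0,"twist":0,"fingers":0},{"tx":0,"ty":0,"tz":0,"twist":0,"fingers":0},{"tx":0,"ty":0,"tz":0,"twist":0,"fingers":0},{"tx":0,"ty":0,"tz":0,"twist":0,"fingers":0}]}}

```text
clock: 12.75
eef_pos: [568.6, -107.7, 44.1]
tool_rot: [3.141, 0.0, -2.856]
force: [-3.5, 4.3, 4.8]
width: 25.4
gripper_force: 53.5
```

>>> {"api": "carry_out", "payload": {"moves": [{"tx":0.02,"ty":0,"tz":0,"twist":0,"fingers":0},{"tx":0.02,"ty":0,"tz":0,"twist":0,"fingers":0},{"tx":0.02,"ty":0,"tz":0,"twist":0,"fingers":0},{"tx":0.02,"ty":0,"tz":0,"twist":0,"fingers":0},{"tx":0.02,"ty":0,"tz":0,"twist":0,"fingers":0},{"tx":0,"ty":0,"tz":0,"twist":0,"fingers":0}]}}

```text
clock: 13.5
eef_pos: [542.2, -115.4, 44.1]
tool_rot: [3.141, 0.006, -2.855]
force: [4.1, 5.8, -0.6]
width: 25.2
gripper_force: 54.4
```

>>> {"api": "carry_out", "payload": {"moves": [{"tx":0.02,"ty":0,"tz":0,"twist":0,"fingers":0},{"tx":0.02,"ty":0,"tz":0,"twist":0,"fingers":0},{"tx":0.02,"ty":0,"tz":0,"twist":0,"fingers":0},{"tx":0.02,"ty":0,"tz":0,"twist":0,"fingers":0},{"tx":0.02,"ty":0,"tz":0,"twist":0,"fingers":0},{"tx":0.013,"ty":0,"tz":0,"twist":0,"fingers":0},{"tx":0,"ty":0,"tz":0,"twist":0,"fingers":0},{"tx":0,"ty":0,"tz":0,"twist":0,"fingers":0},{"tx":0,"ty":0,"tz":0,"twist":0,"fingers":0}]}}

```text
clock: 14.62
eef_pos: [511.2, -124.6, 44.2]
tool_rot: [3.142, 0.008, -2.855]
force: [6.0, 7.3, -1.3]
width: 24.9
gripper_force: 55.1
```

```bash
python3 - <<'E'
from h import *
s=ctrl.read_state(); p=s['eef_pos'];print(p,s['tool_rot'],s['width'],s['force'])
w=grab('wrist'); t=grab('top'); sc=grab('scene'); ex=np.array([.96,.281,0]);ey=np.array([-.281,.96,0])
pin=np.array([515,-9,0]); pt=pin-16*ey
o=np.zeros((600,800,3),np.uint8)
for im,x0,y0,name,cx0 in((w,None,None,'wrist',0),(t,None,None,'top',400)):
    pass
def crop(im,r,f):
    u,v=map(int,proj(im,pt+[0,0,45])); u0=min(max(u-r,0),640-2*r); v0=min(max(v-r,0),480-2*r)
    print(u0,v0,'tip',proj(im,pt+[0,0,45]),'pin top',proj(im,pin+[0,0,80]),'collar',proj(im,pin+[0,0,40])); return cv2.resize(im['color'][v0:v0+2*r,u0:u0+2*r],(f,f),interpolation=cv2.INTER_CUBIC)
o[:400,:400]=crop(w,80,400); o[:400,400:]=crop(t,25,400)
o=o[:400]
cv2.imwrite('pics/w6.png',o)
E
```

```text
[ 511.20880382 -124.60170348   44.1697866 ] [ 3.14153883  0.00802063 -2.85484494] 24.852249530472353 [ 6.03673067  7.31742145 -1.2510594 ]
477 320 tip (np.float64(557.7086071422316), np.float64(414.71746415857456)) pin top (np.float64(668.0347927096436), np.float64(495.50251191255927)) collar (np.float64(589.6511793681832), np.float64(405.8265321359497))
308 218 tip (np.float64(333.35305712104645), np.float64(243.61159767513482)) pin top (np.float64(326.88712113877597), np.float64(243.93214189962455)) collar (np.float64(326.90195669258514), np.float64(245.79124730612537))
```

View pics/w6.png

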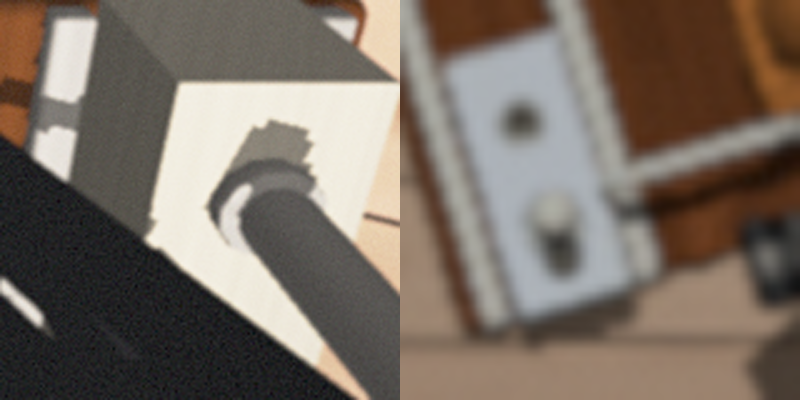

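The left half (wrist) shows the pin seated with its collar on the block. In the right half (top) the pin head is at full (327,244.5), as predicted, and the arm's tip is at about full (335,240.7), still short of the pin.

```bash
python3 - <<'E'
from h import *
t=grab('top'); ex=np.array([.96,.281,0]); pin=np.array([515,-9,0])
# arm centreline: bright ridge along columns
c=cv2.cvtColor(t['color'],cv2.COLOR_BGR2HSV)
for u in range(334,362,3):
    col=t['color'][225:250,u].astype(float); sat=c[225:250,u,1].astype(float); wgt=np.clip(110-sat,0,None)*(col.mean(1)>90)
    if wgt.sum()>0:
        v=225+(wgt*np.arange(25)).sum()/wgt.sum(); print(u,round(v,1),int(wgt.sum()),'dx from pin',round(float((onz(t,u,v,46)-pin)@ex),1))
# initial-shut check: tip (137,90)->(326.9,210.9)/(arm)
E
```

```text
334 239.8 1929 dx from pin 8.3
337 243.7 880 dx from pin -2.9
340 239.9 378 dx from pin 3.7
343 237.5 311 dx from pin 7.3
346 236.5 317 dx from pin 7.4
349 235.5 320 dx from pin 7.6
352 234.5 333 dx from pin 7.7
355 233.9 281 dx from pin 7.2
358 233.0 76 dx from pin 7.1
```

>>> {"api": "carry_out", "payload": {"moves": [{"tx":0.012,"ty":0,"tz":0,"twist":0,"fingers":0},{"tx":0.011,"ty":0,"tz":0,"twist":0,"fingers":0},{"tx":0,"ty":0,"tz":0,"twist":0,"fingers":0},{"tx":0,"ty":0,"tz":0,"twist":0,"fingers":0},{"tx":0,"ty":0,"tz":0,"twist":0,"fingers":0},{"tx":0,"ty":0,"tz":0,"twist":0,"fingers":0}]}}

```text
clock: 15.58
eef_pos: [504.8, -126.5, 44.2]
tool_rot: [-3.142, 0.008, -2.855]
force: [5.1, 8.2, -2.0]
width: 24.9
gripper_force: 55.2
```

```bash
python3 - <<'E'
from h import *
s=ctrl.read_state(); print(s['eef_pos'],s['force'],s['width'],s['gripper_force'])
t=grab('top'); sc=grab('scene'); ex=np.array([.96,.281,0]); pin=np.array([515,-9,0])
c=cv2.cvtColor(t['color'],cv2.COLOR_BGR2HSV)
for u in range(337,362,3):
    col=t['color'][228:255,u].astype(float); sat=c[228:255,u,1].astype(float); wgt=np.clip(110-sat,0,None)*(col.mean(1)>90)
    if wgt.sum()>0:
        v=228+(wgt*np.arange(27)).sum()/wgt.sum(); print(u,round(v,1),int(wgt.sum()),round(float((onz(t,u,v,46)-pin)@ex),1))
o=np.zeros((500,800,3),np.uint8)
o[:400,:400]=cv2.resize(t['color'][220:270,308:358],(400,400),interpolation=cv2.INTER_CUBIC)
o[:400,400:]=cv2.resize(sc['color'][235:285,300:350],(400,400),interpolation=cv2.INTER_CUBIC); cv2.imwrite('pics/w7.png',o[:400])
p2=pin-16*np.array([-.281,.96,0])
print('scene pred tip',proj(sc,p2+[0,0,46]),'pin top',proj(sc,pin+[0,0,80]),'ex px/10mm',np.subtract(proj(sc,p2+[0,0,46]+10*ex),proj(sc,p2+[0,0,46])))
print('top pred tip',proj(t,p2+[0,0,46]),'pin top',proj(t,pin+[0,0,80]))
E
```

```text
[ 504.83443938 -126.46427324   44.17452421] [ 5.07757955  8.2423135  -1.97104787] 24.89994683661612 55.17882943153381
337 246.7 1400 -9.6
340 246.5 645 -11.2
343 243.9 443 -7.5
346 243.8 473 -9.4
349 243.6 525 -11.0
352 237.5 320 1.0
355 244.1 609 -16.1
358 236.1 236 0.0
scene pred tip (np.float64(323.6364360705953), np.float64(257.23623497340236)) pin top (np.float64(317.98863214583207), np.float64(247.0428561183477)) ex px/10mm [ 1.58388988 -2.90300416]
top pred tip (np.float64(333.3570838662932), np.float64(243.5647222389518)) pin top (np.float64(326.88712113877597), np.float64(243.93214189962455))
```

View pics/w7.png

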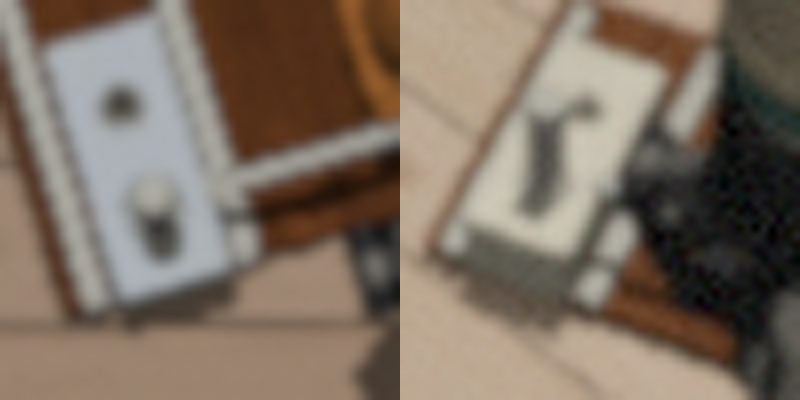

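The top view has the pin head at full (326.8,244), as predicted. The pointer's clean columns are within about 1 mm of the pin, and the odometry agrees at -0.4 mm. I hold for a second, check for drift, then hand in.

>>> {"api": "carry_out", "payload": {"moves": [{"tx":0,"ty":0,"tz":0,"twist":0,"fingers":0},{"tx":0,"ty":0,"tz":0,"twist":0,"fingers":0},{"tx":0,"ty":0,"tz":0,"twist":0,"fingers":0},{"tx":0,"ty":0,"tz":0,"twist":0,"fingers":0},{"tx":0,"ty":0,"tz":0,"twist":0,"fingers":0},{"tx":0,"ty":0,"tz":0,"twist":0,"fingers":0},{"tx":0,"ty":0,"tz":0,"twist":0,"fingers":0},{"tx":0,"ty":0,"tz":0,"twist":0,"fingers":0}]}}

```text
clock: 16.68
eef_pos: [504.8, -126.5, 44.2]
tool_rot: [-3.142, 0.008, -2.855]
force: [6.2, 7.1, -2.1]
width: 25.4
gripper_force: 55.2
```

```bash
python3 - <<'E'
from h import *
p=ctrl.read_state()['eef_pos']; print(p)
if abs(p-[504.8,-126.5,44.2]).max()<1: print(job.finish_job())
E
```

```text
[ 504.8149849  -126.48388634   44.15409932]
the job is handed in; nothing more can be done
None
```

The job is handed in with no verdict returned: the pin is seated in the outer hole, and the gripper is holding the drawer with its pointer level with the pin to about 1 mm by my measurements.

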